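Warm the wheel bearings in the bench oven

TASK

Get these wheel bearings warming: first take the rubber bush that was left in the oven tray and put it back in its carton, and lay every bearing from the bench flat in the tray, side by side and not stacked. Then slide the loaded tray into the oven until it is fully home with its front plate against the casing, and only after that turn the oven's switch clockwise until it clicks over to on. Leave the hub nut and the screwdriver lying where they are.

Things in the scene. Friction and masses are not known exactly. Their poses are not given: they have to be found in the camera images.
- oven: bench oven for bearings, fixed. Grey casing 280 wide, 240 deep, top 180 mm above the bench, on a steel base plate 280 wide, top 30 mm above the bench, that runs 270 mm out in front of the mouth as loading shelf. Origin: on the bench (z 0) under the middle of the mouth, in the casing's front plane; x points into the oven, z up; shelf x -0.27 to 0, casing x 0 to 0.24. Mouth faces roughly world -y
- mouth (a point): middle of the oven mouth's lower edge, on the shelf; axes as the oven's. Mouth 210 mm wide (y -105 to 105), 48 mm high, cavity 215 mm deep. Two guide strips 10 mm high on the shelf lead in from 234 mm apart, 48 mm in front, to 210 mm apart at the mouth
- tray: loose aluminium oven tray on the shelf, 0.36 to 0.56 kg empty, sliding friction about 0.6. Pan 190 (x) x 200 (y) mm outside, floor 3 mm thick, 3 mm walls 18 mm high. Origin: centre of the pan's underside; x points to the back edge, which goes in first. At the start askew by up to 0.12 rad and 20 mm, back edge 52 to 65 mm from the mouth. Fully home: origin 95 mm past the mouth
- tray_plate (a point): middle of the inner (+x) face of the tray's upright steel front plate, at the pan's -x end: 236 mm wide, 4 mm thick, from 13 to 55 mm above the tray's underside. Wider and higher than the mouth: with the tray home this face lies on the casing's front (oven x = 0). Axes as the tray's
- tray_handle (a point): grip point of the tray's handle: a straight black bar 14 mm wide (tray y), 18 mm high, sticking out level along tray -x to 75 mm in front of the front plate. This point is on its middle line, 55 mm in front of the plate's outer face, 34 mm above the tray's underside (64 mm above the bench). Axes as the tray's. Pinch it from above across y; sliding the loaded tray takes 4 to 10 N
- bush: black rubber D-shaped stabiliser-bar bush that was left in the tray: 30 mm long (x), 36 mm wide (y), 36 mm high, flat underside, flat sides up to 18 mm and a half-round top, 50 g. Origin: centre of its underside
- carton: open cardboard carton of spare bushes, fixed to the bench: 250 (x) x 120 (y) x 45 mm high outside, walls and floor 4 mm. Origin: centre of its underside. Two bushes like the one in the tray stand in its +x half; its -x half is empty. An open flap stands off its -y side
- switch (a joint): the oven's rotary switch, a bar knob on a vertical axis on top of the casing: 0 = off (bar along oven x), 1.571 = on, a quarter turn clockwise seen from above; stops at both ends. A sprung detent resists with about 0.2 N m over the first 45 degrees, then it clicks over, pulls itself on to 1.571 and stays there
- switch_grip (a point): point on the switch's axis at the height to grip, 223 mm above the bench. The bar is 44 mm long (this point's x; turns with the knob), 14 mm wide (y), its top 9 mm above this point; the round skirt's top is 21 mm below it, the casing 43 mm below. A white line on the bar's -x half points at a dot when off and at a bar mark when on
- nut: bystander: hexagonal steel hub nut, 36 mm across flats, 20 mm high, loose
- screwdriver: bystander: screwdriver 200 mm long with a yellow handle, lying loose near the robot; origin at its middle
- bearing1: one of up to five equal ball bearings (absent ones read None): steel disc 47 mm in diameter, 14 mm thick, 110 g, with dark shields and a 17 mm bore too small for a fingertip; lies flat on the bench at the start. Origin: its centre (7 mm above what it lies on); z is its axis, either face may be up
- bearing2: one of up to five equal ball bearings (absent ones read None): steel disc 47 mm in diameter, 14 mm thick, 110 g, with dark shields and a 17 mm bore too small for a fingertip; lies flat on the bench at the start. Origin: its centre (7 mm above what it lies on); z is its axis, either face may be up
- bearing3: one of up to five equal ball bearings (absent ones read None): steel disc 47 mm in diameter, 14 mm thick, 110 g, with dark shields and a 17 mm bore too small for a fingertip; lies flat on the bench at the start. Origin: its centre (7 mm above what it lies on); z is its axis, either face may be up
- bearing4: one of up to five equal ball bearings (absent ones read None): steel disc 47 mm in diameter, 14 mm thick, 110 g, with dark shields and a 17 mm bore too small for a fingertip; lies flat on the bench at the start. Origin: its centre (7 mm above what it lies on); z is its axis, either face may be up
- bearing5: one of up to five equal ball bearings (absent ones read None): steel disc 47 mm in diameter, 14 mm thick, 110 g, with dark shields and a 17 mm bore too small for a fingertip; lies flat on the bench at the start. Origin: its centre (7 mm above what it lies on); z is its axis, either face may be up
Things that resemble listed ones, but are neither listed nor needed, are in the scene too. Leave any purple or yellow look-alike of the bearing5 alone.

How it is judged:
By the outcome, as a careful person would: the job done as asked, in the order asked, and still so for the second after the job is handed in, with the robot touching nothing.
Of bearing1, bearing2, bearing3, bearing4, bearing5 only 3 to 5 are there at a start; the rules pass over those that are not, and their reading is None.
At some moment in a run one of bearing1, bearing2, bearing3, bearing4, bearing5 may be knocked a few centimetres aside while the robot is not near it.
Once in a run the grip may slacken for a moment while it holds something.
It also fails if it takes over 210 s, if anything falls off the work surface, if the arm or the gripper's body presses on something with over 40 N, if the wrist force passes 120 N, or if a joint passes its speed limit or range.

ROBOT

A 6-joint arm with a two-finger parallel gripper is mounted at the origin on the work surface. World frame = base frame: x ahead of the robot, y to its left, z up, the work surface at z = 0. Lengths are in m, angles in rad, forces in N, time in s.
With the tool pointing down it reaches from about 0.325 to 0.875 m from the base axis. Payload 4.4 kg.
Tool frame: the origin (TCP) lies where the fingers leave the gripper's body, on its centre line; the fingertips stand 73 mm ahead of it and the grasp point (between the pads) lies 54 mm ahead of it; z points along the fingers, y is the line along which they close (so a half turn about z gives the same grasp; the last joint's range is limited). The gripper opens to 85 mm and grips with 20 to 120 N. Pads are 22 mm wide; open, the fingers measure 114 mm over their backs; the gripper's body (76 mm by 85 mm) begins 54 mm behind the grasp point. The pads swing forward as they close: fully open they stand 13 mm farther back than shut.
Start: joints at [1.014, 0.207, 1.542, -0, 1.393, -0.15], TCP at [0.227, 0.528, 0.304] pointing down, gripper open.
Joint ranges: [-2.73, 2.73], [-0.86, 2.22], [0.23, 2.46], [-1.11, 4.25], [0.08, 2.63], [-2.82, 2.82]. Speed limits (rad/s): [2.79, 2.79, 3.14, 3.14, 3.14, 3.14].

INTERFACE

Orientations are given as a rotation vector (axis times angle).
In Python, from bench import bot, camera, camera_model, nets gives the robot as it stands.
- The arm moves only by the shell command python3 -m crank 'ROWS'. ROWS is JSON, a list of rows, each a list of 7 numbers: the shift along the world's x, y, z each as a share of 75 cm, from -1 to 1, then the turn, a rotation vector about the world's x, y, z each as a share of 360 degrees, from -1 to 1, then the finger opening in mm, from 0 to 85.4. A call has 1 to 20 rows; each row is the pose to reach, as a shift and turn from the pose commanded when the call began, turning the shorter way round; what a row does not reach only later rows make up. A row lasts 1/10 s, in which the tool goes at most 50 mm and 8.59 degrees, less where a joint would pass 70% of its speed; a pose out of reach is approached as far as the arm can. A call with a number of a shift or a turn outside -1 to 1 is refused whole. A call with a gripper value outside its range is refused whole. The fingers move at their own pace and stop on an object; the grip force is fixed at half the most. Time passes only in rows, so rows that repeat a pose let the fingers close. It gives the time, the measured TCP pose, the force, the opening and the grip force at its end, in the units of the state.
- bot.state(): the state, without advancing time (a new reading comes with each control period).
- camera(name): name is "scene" or "top" or "wrist"; returns (picture, depth): 480x640x3 uint8, red, green, blue; 480x640 float32, m along the optical axis (not along the pixel's ray), 0 where there is no reading.
- camera_model(name): a dict with "intrinsics" (3x3 intrinsics, pixels), "rvec" (rotation vector, rad) and "tvec" (3), from world to camera coordinates, as OpenCV has them. Camera axes: x right, y down, z forward; pixel columns grow to the right and rows downward; lengths in m; the calibration is good to about 2 mm. A picture is of the moment at which its call begins: read the wrist's pose just before it. camera_model takes no time and is no camera call; for the wrist camera it gives the pose at the moment of the call.
- bot.job_done(): hands the job in; it is judged then, once.
Trained networks look in the newest picture that a camera, given by its name, has taken for a name from the list of things; names that differ only in an ending like _2 or _b are one class to them, and where a whole thing is asked for, a point or a joint stands for the part that bears it (a point fixed in the world has none). Each returns a list of dicts, best first, with "score" (0 to 1); they miss things now and then, are a little off and sometimes report something else, mostly with a low value. They report only what shows in the picture. A call takes as long as a camera call. They do not tell look-alikes from the thing itself.
- nets.masks_of(label, camera): "region" (480x640 bool, what is visible of it) and "box" ([left, top, right, bottom] in pixels, round what is visible of it).
- nets.pinpoint(label, camera): "centre" ([column, row] in pixels: a listed point, or the origin of a listed thing).
The state is a dict: "t": time; "qpos": joint angles; "joint_velocities": joint speeds; "joint_torque": joint torques, N m; "ee_pos": TCP position; "orientation": TCP orientation; "wrist_force": force on the tool from outside, world axes, zero at the start; "moment": the same for the moment, N m; "grip_width": finger opening in m; "grasp_force": force on a finger pad.
Only numpy, scipy, OpenCV 4.12 (cv2) and the standard library are available. Lean on these libraries where they do the work, as an engineer would, in place of code of your own. Each camera call takes 0.05 s, during which the arm holds its last target. There are 200 camera calls.

## Working session

There is one attempt and no reset: what is moved stays moved. The work goes in short steps, Python scripts to look and compute and a shell command to move; the robot and the scene stay as the last step left them, time stands still between calls to the robot, and variables do not carry over. Pictures are saved under pics/ and viewed, at most 14 in all, crops included, and the job is handed in when it is done.

```bash
ls; mkdir -p pics
cat > h.py <<'E'
import numpy as np, cv2
from bench import bot, camera, camera_model, nets
def model(n):
    m=camera_model(n); R=cv2.Rodrigues(np.array(m["rvec"],float))[0]
    return np.array(m["intrinsics"]),R,np.array(m["tvec"],float).ravel()
def ray(n,px,M=None):
    K,R,t=M or model(n); d=np.linalg.inv(K)@np.array([px[0],px[1],1.]); return -R.T@t, R.T@d
def at_z(n,px,z,M=None):
    o,d=ray(n,px,M); return o+d*(z-o[2])/d[2]
def cloud(n,depth,M=None):
    K,R,t=M or model(n); v,u=np.indices(depth.shape)
    P=np.stack([(u-K[0,2])/K[0,0]*depth,(v-K[1,2])/K[1,1]*depth,depth],-1)
    return (P-t)@R
def proj(n,p,M=None):
    K,R,t=M or model(n); c=R@np.array(p)+t; c=K@c; return c[:2]/c[2]
def save(n,img): cv2.imwrite(f"pics/{n}.png",img[:,:,::-1])
E
python3 - <<'E'
from h import *
s=bot.state(); print({k:np.round(v,3) for k,v in s.items()})
for n in ("top","scene"):
    i,d=camera(n); save(n+"0",i); np.save(n+"_d.npy",d)
    K,R,t=model(n); print(n,K[0,0],-R.T@t)
    for l in ["bearing1","tray","bush","carton","switch","switch_grip","tray_handle","tray_plate","mouth","oven","nut","screwdriver"]:
        print(l,[(np.round(x["centre"]),round(x["score"],2)) for x in nets.pinpoint(l,n)][:9])
E
```

```text
pics
{'t': np.float64(0.0), 'qpos': array([ 1.014,  0.207,  1.543,  0.   ,  1.393, -0.151]), 'joint_velocities': array([ 0.   , -0.   ,  0.001, -0.   ,  0.   , -0.   ]), 'joint_torque': array([ 1.0000e-03, -3.8303e+01, -2.9160e+01, -0.0000e+00,  1.0000e-02,
        0.0000e+00]), 'ee_pos': array([0.227, 0.528, 0.303]), 'orientation': array([-6.330e-01, -3.076e+00,  3.000e-03]), 'wrist_force': array([-0.778,  0.345,  0.043]), 'moment': array([ 0.018, -0.01 , -0.034]), 'grasp_force': np.float64(0.0), 'grip_width': np.float64(0.085)}
top 527.8849701571753 [ 0.3025815  -0.11414508  1.30072513]
bearing1 [(array([462., 311.]), 0.88), (array([374., 182.]), 0.84), (array([379., 243.]), 0.68), (array([423., 260.]), 0.63), (array([418., 210.]), 0.59)]
tray [(array([255., 221.]), 0.79), (array([315., 208.]), 0.47)]
bush [(array([269., 230.]), 0.55), (array([149., 248.]), 0.31)]
carton [(array([462., 234.]), 0.61), (array([198., 232.]), 0.15)]Traceback (most recent call last):
  File "<stdin>", line 7, in <module>
ValueError: it knows: bearing, bush, carton, mouth, nut, oven, screwdriver, switch_grip, tray, tray_handle, tray_plate
```

Run:
```python
from h import *
for n in ("top","scene"):
    i,d=camera(n); save(n+"1",i); np.save(n+"_d.npy",d)
    P=cloud(n,d)
    for l in ["bearing","tray","bush","carton","switch_grip","tray_handle","tray_plate","mouth","oven","nut","screwdriver"]:
        r=nets.pinpoint(l,n)[:7]
        for x in r:
            if x["score"]<.15: continue
            c=np.array(x["centre"]); u,v=np.clip(np.round(c).astype(int),0,[639,479]); print(n,l,np.round(c),round(x["score"],2),np.round(P[v,u],3))
```

```text
top bearing [462. 312.] 0.9 [ 0.326 -0.422  0.016]
top bearing [424. 262.] 0.86 [ 0.449 -0.338  0.014]
top bearing [375. 183.] 0.83 [ 0.65  -0.227  0.018]
top bearing [418. 209.] 0.68 [ 0.581 -0.331  0.013]
top bearing [378. 239.] 0.5 [ 0.508 -0.229  0.019]
top tray [257. 222.] 0.56 [0.556 0.067 0.031]
top bush [273. 232.] 0.8 [0.524 0.024 0.064]
top bush [373. 184.] 0.36 [ 0.649 -0.222  0.013]
top carton [462. 235.] 0.82 [ 0.515 -0.438  0.001]
top carton [201. 235.] 0.26 [0.527 0.206 0.031]
top carton [291. 214.] 0.23 [ 0.573 -0.017  0.035]
top switch_grip [150. 245.] 0.79 [0.474 0.261 0.231]
top switch_grip [196. 231.] 0.25 [0.537 0.218 0.032]
top switch_grip [420. 211.] 0.16 [ 0.576 -0.335  0.015]
top tray_handle [317. 207.] 0.87 [ 0.58  -0.082  0.074]
top tray_plate [297. 214.] 0.68 [ 0.574 -0.031  0.03 ]
top tray_plate [417. 211.] 0.24 [ 0.577 -0.329  0.01 ]
top mouth [197. 230.] 0.67 [0.54  0.216 0.029]
top oven [199. 234.] 0.58 [0.531 0.211 0.027]
top nut [196. 232.] 0.74 [0.535 0.218 0.032]
top nut [335. 161.] 0.46 [ 0.711 -0.129  0.013]
top screwdriver [395. 299.] 0.85 [ 0.3
[... 335 characters left out ...]
 0.015]
scene bearing [140. 380.] 0.61 [ 0.334 -0.43   0.015]
scene tray [368. 248.] 0.57 [0.558 0.067 0.034]
scene bush [353. 248.] 0.58 [0.538 0.027 0.056]
scene carton [224. 434.] 0.88 [ 0.525 -0.439  0.006]
scene switch_grip [374. 130.] 0.71 [0.48  0.252 0.229]
scene tray_handle [347. 284.] 0.75 [ 0.582 -0.095  0.073]
scene tray_plate [358. 266.] 0.66 [ 0.579 -0.037  0.073]
scene tray_plate [396. 344.] 0.44 [ 0.712 -0.149  0.022]
scene mouth [382. 209.] 0.85 [0.529 0.221 0.034]
scene oven [376. 219.] 0.81 [0.536 0.164 0.044]
scene nut [396. 345.] 0.76 [ 0.713 -0.151  0.02 ]
scene screwdriver [206. 320.] 0.66 [ 0.351 -0.267  0.016]
scene screwdriver [346. 368.] 0.48 [ 0.65  -0.237  0.015]
```

View pics/top0.png

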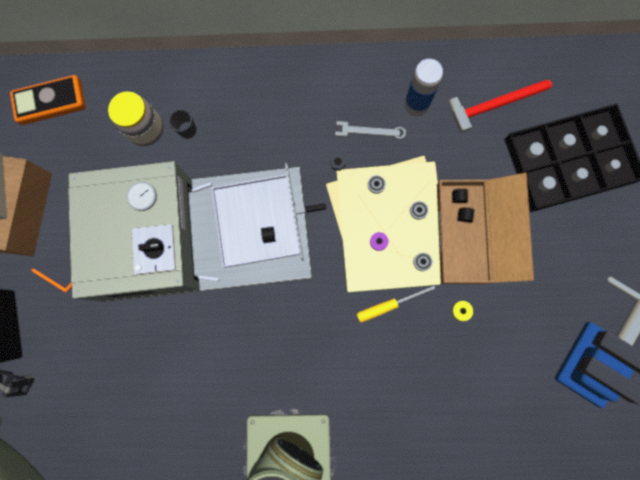

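```bash
sleep 1; ls pics
```

```text
scene1.png
top0.png
top1.png
```

View scene.

The top view shows three grey bearings at (375,183), (418,210) and (423,262), with purple at (379,241) and yellow at (462,311) as look-alikes. The bush is in the tray at (268,234), the carton is at (465,232) with bushes in its upper half, and the nut is at (336,161).

View pics/scene1.png

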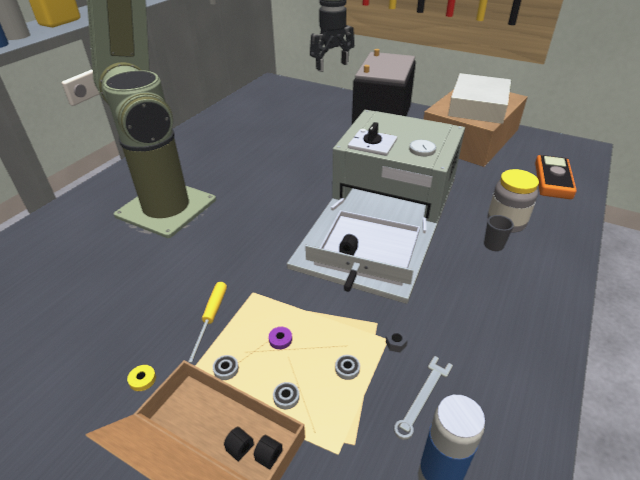

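Run:
```python
from h import *
i=cv2.imread("pics/top1.png")[:,:,::-1]; d=np.load("top_d.npy"); P=cloud("top",d)
# refine bearings: points at z 0.008..0.02 near guesses
for g in [(.65,-.228),(.578,-.333),(.449,-.336),(.713,-.14)]:
    m=(np.hypot(P[...,0]-g[0],P[...,1]-g[1])<.045)&(P[...,2]>.008)&(P[...,2]<.03)
    print("b",g,m.sum(),np.round(P[m].mean(0),4),np.round(np.median(P[m],0),4))
# bush
m=(abs(P[...,0]-.53)<.06)&(abs(P[...,1]-.03)<.05)&(P[...,2]>.055)
ii=i.astype(int).sum(-1)<150
m&=ii
v,u=np.nonzero(m); r=cv2.minAreaRect(np.stack([P[m][:,0],P[m][:,1]],1).astype(np.float32)); print("bush",m.sum(),r,P[m].mean(0),P[m][:,2].max())
# oven casing top
m=(P[...,2]>.17)&(P[...,2]<.19)&(abs(P[...,1]-.33)<.2)&(P[...,0]>.3)
r=cv2.minAreaRect(P[m][:,:2].astype(np.float32)); print("casing",m.sum(),r)
# plate top z ~.085
m=(P[...,2]>.078)&(P[...,2]<.092)&(P[...,1]<.1)&(P[...,1]>-.15)&(P[...,0]<.72)&(P[...,0]>.4)
r=cv2.minAreaRect(P[m][:,:2].astype(np.float32)); print("plate",m.sum(),r)
# carton
m=(P[...,2]>.035)&(P[...,2]<.055)&(abs(P[...,1]+.44)<.16)&(abs(P[...,0]-.51)<.18)
r=cv2.minAreaRect(P[m][:,:2].astype(np.float32)); print("carton",m.sum(),r)
# knob
m=(P[...,2]>.218)&(abs(P[...,1]-.265)<.05)&(abs(P[...,0]-.475)<.05)&(P[...,2]<.25)
r=cv2.minAreaRect(P[m][:,:2].astype(np.float32)); print("knob",m.sum(),r,P[m].mean(0))
c=np.zeros_like(i)
x=cv2.resize(i[140:310,50:310],None,fx=3,fy=3,interpolation=cv2.INTER_CUBIC); save("crop1",x)
```

```text
b (0.65, -0.228) 268 [ 0.6504 -0.2288  0.0139] [ 0.6501 -0.2288  0.0137]
b (0.578, -0.333) 275 [ 0.5805 -0.3316  0.0141] [ 0.5804 -0.3315  0.014 ]
b (0.449, -0.336) 319 [ 0.4511 -0.3381  0.0143] [ 0.4511 -0.3362  0.014 ]
b (0.713, -0.14) 191 [ 0.709  -0.1335  0.0189] [ 0.709  -0.1336  0.0195]
bush 109 ((0.519264280796051, 0.0373358279466629), (0.028778159990906715, 0.025006091222167015), 6.872975826263428) [0.51822023 0.03689769 0.06536672] 0.07357881707568364
casing 11749 ((0.5220555663108826, 0.33941033482551575), (0.2810637652873993, 0.24287162721157074), 5.212159156799316)
plate 170 ((0.5730782747268677, -0.02529461868107319), (0.2345171421766281, 0.00423878338187933), 8.511399269104004)
carton 1947 ((0.5428420305252075, -0.48740556836128235), (0.22189880907535553, 0.29657888412475586), 88.85049438476562)
knob 162 ((0.4729556441307068, 0.26498857140541077), (0.01479344256222248, 0.04307592287659645), 4.479684829711914) [0.47231239 0.26446894 0.22987249]
```

View pics/crop1.png

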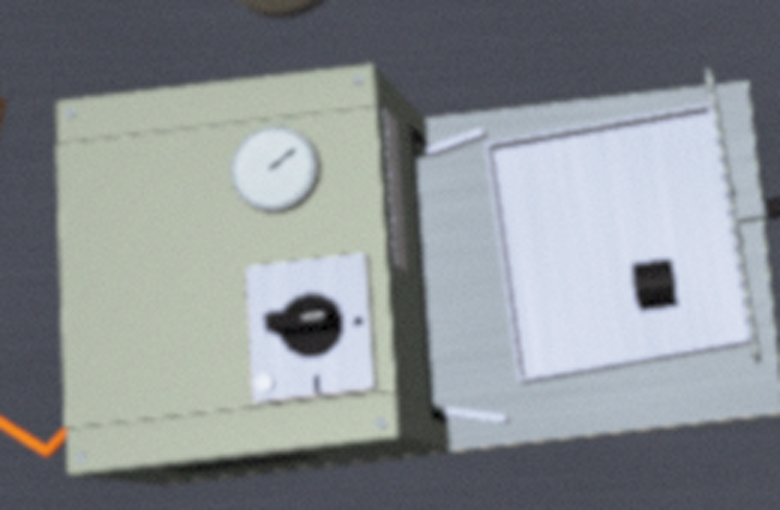

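The scene view confirms the three grey bearings on the paper. The crop shows the knob's white line pointing at the dot (358,321), with the on mark at (317,383). The bush's flat sides face world ±x. I'll write a helper that gives the shift shares, then start with the bush.

```bash
cat >> h.py <<'E'
from scipy.spatial.transform import Rotation as Rn
def to(name,x,y,z,phi,base=None):
    """shares from the current pose to TCP x,y,z with tool y at angle phi(deg), pointing down"""
    s=bot.state(); p=np.array(s["ee_pos"]); R0=Rn.from_rotvec(s["orientation"])
    a=np.radians(phi); ty=np.array([np.cos(a),np.sin(a),0]); tz=np.array([0,0,-1.]); tx=np.cross(ty,tz)
    T=Rn.from_matrix(np.stack([tx,ty,tz],1)); r=(T*R0.inv()).as_rotvec()/(2*np.pi)
    print(name,np.round((np.array([x,y,z])-p)/.75,4),np.round(r,4))
E
python3 - <<'E'
from h import *
print("carton",at_z("top",(464.5,232),.045))
for n in("top","scene"):
    camera(n)
    for m in nets.masks_of("bush",n)[:3]:
        v,u=np.nonzero(m["region"]); c=(u.mean(),v.mean()); print(n,m["score"],np.round(c),len(u),m["box"],at_z(n,c,.05))
    for m in nets.masks_of("carton",n)[:1]: print(m["score"],m["box"])
E
python3 -c "
from h import *
to('above bush',.518,.038,.20,7);to('bush',.518,.038,.106,7)"
```

```text
carton [ 0.51501767 -0.43358132  0.045     ]
top 0.73 [267. 234.] 203 [259.7, 222.5, 277.0, 243.9] [0.52193654 0.0404017  0.05      ]
0.92 [435.2, 176.8, 533.1, 284.0]
scene 0.77 [349. 244.] 318 [343.1, 232.2, 357.7, 254.8] [0.52110155 0.04182402 0.05      ]
0.83 [87.3, 363.3, 307.9, 479.4]
above bush [ 0.388  -0.6537 -0.1385] [ 0.    -0.    -0.166]
bush [ 0.388  -0.6537 -0.2638] [ 0.    -0.    -0.166]
```

```bash
python3 -m crank '[[0,0,0.08,0,0,0,50],[0,0,0.08,0,0,-0.02,50],[0.392,-0.651,0.08,0,0,-0.166,50],[0.392,-0.651,0.08,0,0,-0.166,50],[0.392,-0.651,0.08,0,0,-0.166,50],[0.392,-0.651,0.08,0,0,-0.166,50],[0.392,-0.651,0.08,0,0,-0.166,50],[0.392,-0.651,0.08,0,0,-0.166,50],[0.392,-0.651,0.08,0,0,-0.166,50],[0.392,-0.651,0.08,0,0,-0.166,50],[0.392,-0.651,0.08,0,0,-0.166,50],[0.392,-0.651,0.08,0,0,-0.166,50],[0.392,-0.651,0.08,0,0,-0.166,50],[0.392,-0.651,-0.13,0,0,-0.166,50],[0.392,-0.651,-0.13,0,0,-0.166,50],[0.392,-0.651,-0.13,0,0,-0.166,50],[0.392,-0.651,-0.13,0,0,-0.166,50],[0.392,-0.651,-0.13,0,0,-0.166,50]]'
python3 - <<'E'
from h import *
to('bush',.521,.040,.106,7)
i,d=camera("wrist"); save("w0",i)
for m in nets.masks_of("bush","wrist")[:2]:
    v,u=np.nonzero(m["region"]); print(m["score"],m["box"],at_z("wrist",(u.mean(),v.mean()),.05))
E
```

```text
t: 3.55
ee_pos: [0.5199, 0.0401, 0.2049]
orientation: [-2.08, -2.35, 0.004]
wrist_force: [1.0, -0.4, 1.0]
grip_width: 0.05
grasp_force: 0.0
bush [ 1.500e-03 -1.000e-04 -1.319e-01] [-0.0001 -0.0007  0.0001]
0.93 [287.1, 220.0, 351.9, 290.7] [0.52631165 0.03740026 0.05      ]
```

View pics/w0.png

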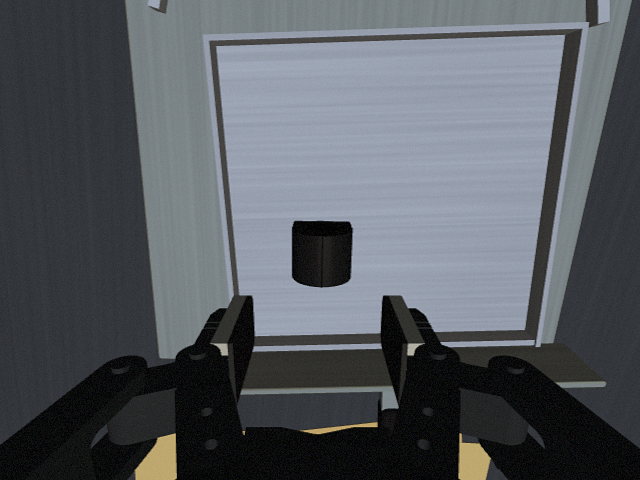

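The wrist view shows the bush at (322,253), aligned between the open fingers. Descending to grip it.

```bash
python3 -m crank '[[0.004,0,-0.05,0,0,0,50],[0.004,0,-0.10,0,0,0,50],[0.004,0,-0.125,0,0,0,50],[0.004,0,-0.131,0,0,0,50],[0.004,0,-0.131,0,0,0,50],[0.004,0,-0.131,0,0,0,30],[0.004,0,-0.131,0,0,0,25],[0.004,0,-0.131,0,0,0,25],[0.004,0,-0.131,0,0,0,25],[0.004,0,-0.131,0,0,0,25],[0.004,0,-0.131,0,0,0,25],[0.004,0,-0.10,0,0,0,25],[0.004,0,-0.05,0,0,0,25],[0.004,0,0,0,0,0,25],[0.004,0,0.04,0,0,0,25],[0.004,0,0.04,0,0,0,25]]'
python3 -c "
from h import *
to('carton',.455,-.432,.20,0)"
```

```text
t: 5.25
ee_pos: [0.5276, 0.0398, 0.2432]
orientation: [2.074, 2.345, 0.013]
wrist_force: [0.7, -0.3, -0.6]
grip_width: 0.0348
grasp_force: 60.8
carton [-0.0968 -0.6291 -0.0576] [ 0.0003  0.0021 -0.0194]
```

```bash
python3 -m crank '[[-0.097,-0.629,-0.02,0,0.002,-0.019,25],[-0.097,-0.629,-0.02,0,0.002,-0.019,25],[-0.097,-0.629,-0.02,0,0.002,-0.019,25],[-0.097,-0.629,-0.02,0,0.002,-0.019,25],[-0.097,-0.629,-0.02,0,0.002,-0.019,25],[-0.097,-0.629,-0.02,0,0.002,-0.019,25],[-0.097,-0.629,-0.02,0,0.002,-0.019,25],[-0.097,-0.629,-0.02,0,0.002,-0.019,25],[-0.097,-0.629,-0.02,0,0.002,-0.019,25],[-0.097,-0.629,-0.02,0,0.002,-0.019,25],[-0.097,-0.629,-0.02,0,0.002,-0.019,25],[-0.097,-0.629,-0.02,0,0.002,-0.019,25],[-0.097,-0.629,-0.06,0,0.002,-0.019,25],[-0.097,-0.629,-0.06,0,0.002,-0.019,25],[-0.097,-0.629,-0.06,0,0.002,-0.019,25]]'
python3 - <<'E'
from h import *
to('carton',.455,-.432,.079,0)
i,d=camera("top"); x=cv2.resize(i[160:340,330:560],None,fx=3,fy=3); save("t2",x)
i,d=camera("scene"); save("s2",i)
E
```

```text
t: 6.75
ee_pos: [0.4512, -0.4296, 0.1905]
orientation: [-2.208, -2.217, 0.012]
wrist_force: [0.0, -0.1, -0.1]
grip_width: 0.0341
grasp_force: 66.2
carton [ 0.0051 -0.0032 -0.1486] [-0.0006 -0.0023 -0.0007]
```

View pics/s2.png

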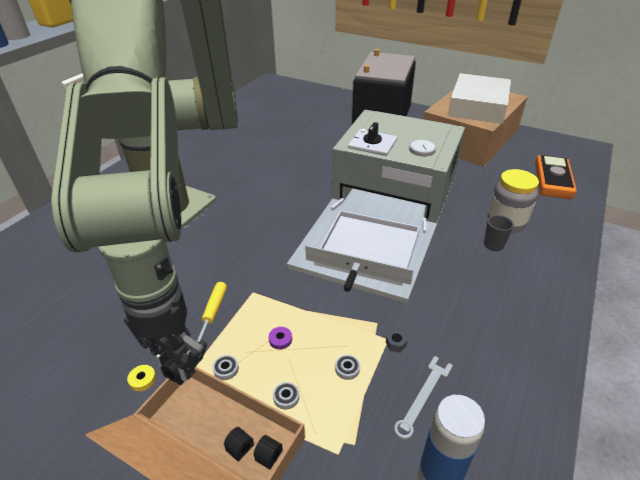

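The gripper hangs above the carton's empty half, around (185,360), still holding the bush. I'll lower and release.

```bash
python3 -m crank '[[0.005,-0.003,-0.05,0,-0.002,0,25],[0.005,-0.003,-0.10,0,-0.002,0,25],[0.005,-0.003,-0.13,0,-0.002,0,25],[0.005,-0.003,-0.143,0,-0.002,0,25],[0.005,-0.003,-0.148,0,-0.002,0,25],[0.005,-0.003,-0.148,0,-0.002,0,25],[0.005,-0.003,-0.148,0,-0.002,0,50],[0.005,-0.003,-0.148,0,-0.002,0,50],[0.005,-0.003,-0.148,0,-0.002,0,50],[0.005,-0.003,-0.148,0,-0.002,0,50],[0.005,-0.003,-0.12,0,-0.002,0,50],[0.005,-0.003,-0.08,0,-0.002,0,50],[0.005,-0.003,-0.02,0,-0.002,0,50],[0.005,-0.003,0.08,0,-0.002,0,60],[0.005,-0.003,0.08,0,-0.002,0,60],[0.005,-0.003,0.08,0,-0.002,0,60]]'
python3 - <<'E'
from h import *
i,d=camera("wrist"); save("w3",i)
for m in nets.masks_of("bearing","wrist")[:5]:
    v,u=np.nonzero(m["region"]); print("b",round(m["score"],2),np.round(at_z("wrist",(u.mean(),v.mean()),.014),4),i[v,u].mean(0).round())
for m in nets.masks_of("bush","wrist")[:3]:
    v,u=np.nonzero(m["region"]); print("bush",round(m["score"],2),np.round(at_z("wrist",(u.mean(),v.mean()),.02),4))
to('b3',.4511,-.337,.072,0)
E
```

```text
t: 8.45
ee_pos: [0.4569, -0.4363, 0.2581]
orientation: [2.21, 2.216, -0.001]
wrist_force: [-0.0, -0.5, 1.0]
grip_width: 0.06
grasp_force: 0.0
b 0.87 [ 0.4478 -0.3309  0.014 ] [113. 117. 117.]
b 0.74 [ 0.3306 -0.4169  0.014 ] [197. 197.  17.]
b 0.66 [ 0.5727 -0.3289  0.014 ] [103. 107. 106.]
bush 0.94 [ 0.4518 -0.4279  0.02  ]
b3 [-0.0045  0.1285 -0.2376] [-0.0004 -0.0002 -0.0004]
```

View pics/w3.png

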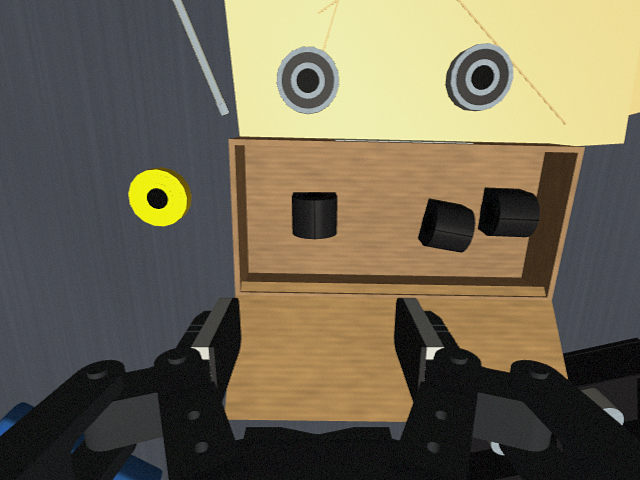

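The bush stands in the carton's empty half at (314,215), and the grey bearings are at (308,80) and (480,77). Picking the near one, opened to 56 mm because the screwdriver tip at (224,110) is close.

```bash
python3 -m crank '[[-0.0045,0.131,-0.05,0,0,0,56],[-0.0045,0.131,-0.10,0,0,0,56],[-0.0045,0.131,-0.15,0,0,0,56],[-0.0045,0.131,-0.19,0,0,0,56],[-0.0045,0.131,-0.22,0,0,0,56],[-0.0045,0.131,-0.234,0,0,0,56],[-0.0045,0.131,-0.2375,0,0,0,56],[-0.0045,0.131,-0.2375,0,0,0,56],[-0.0045,0.131,-0.2375,0,0,0,40],[-0.0045,0.131,-0.2375,0,0,0,40],[-0.0045,0.131,-0.2375,0,0,0,40],[-0.0045,0.131,-0.2375,0,0,0,40],[-0.0045,0.131,-0.2375,0,0,0,40]]'
python3 - <<'E'
from h import *
s=bot.state(); print(s["grip_width"],s["grasp_force"],s["wrist_force"])
e=np.array([-.148,.989]); f=np.array([-.989,-.148]); o=np.array([.5587,.0707])
for x in(.055,0,-.055): print(x,o+x*e)
to("t",*(o+.055*e),.106,8.5)
E
```

```text
t: 9.9
ee_pos: [0.4526, -0.3368, 0.0749]
orientation: [2.216, 2.222, 0.001]
wrist_force: [-1.4, -1.2, 5.1]
grip_width: 0.0442
grasp_force: 61.8
0.04419227043657323 61.778093576431274 [-1.44177337 -1.22949187  5.10266116]
0.055 [0.55056  0.125095]
0 [0.5587 0.0707]
-0.055 [0.56684  0.016305]
t [0.1307 0.6159 0.0414] [0.0003 0.0004 0.0232]
```

Width reads 44.2 rather than 47, so I'll lift slightly and check.

```bash
python3 -m crank '[[0,0,0.02,0,0,0,40],[0,0,0.06,0,0,0,40],[0,0,0.10,0,0,0,40],[0,0,0.10,0,0,0,40]]'
python3 - <<'E'
from h import *
i,d=camera("wrist"); save("w4",i)
e=np.array([-.148,.989]); o=np.array([.5587,.0707])
to("t",*(o+.055*e),.106,8.5)
E
```

```text
t: 10.3
ee_pos: [0.4539, -0.3378, 0.1535]
orientation: [2.212, 2.218, 0.001]
wrist_force: [1.1, -0.5, -0.7]
grip_width: 0.0439
grasp_force: 61.4
t [ 0.1303  0.6159 -0.0603] [0.0005 0.0007 0.0232]
```

View pics/w4.png

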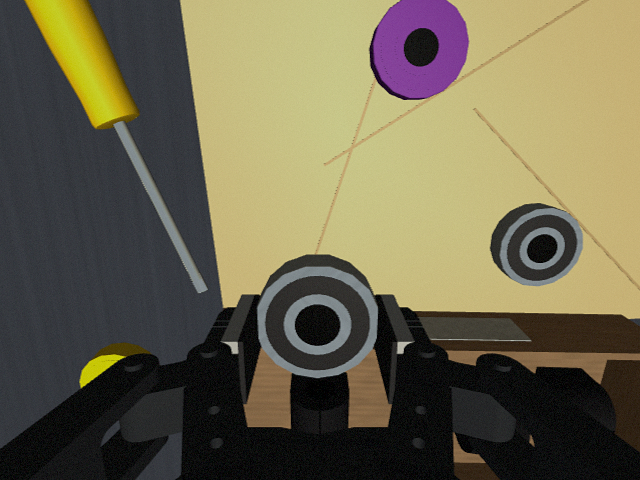

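The bearing is held squarely and flat at (318,320). Carrying it to the tray.

```bash
python3 -m crank '[[0,0,0.06,0,0,0,40],[0.13,0.616,0.06,0,0,0.023,40],[0.13,0.616,0.06,0,0,0.023,40],[0.13,0.616,0.06,0,0,0.023,40],[0.13,0.616,0.06,0,0,0.023,40],[0.13,0.616,0.06,0,0,0.023,40],[0.13,0.616,0.06,0,0,0.023,40],[0.13,0.616,0.06,0,0,0.023,40],[0.13,0.616,0.06,0,0,0.023,40],[0.13,0.616,0.06,0,0,0.023,40],[0.13,0.616,0.06,0,0,0.023,40],[0.13,0.616,0.06,0,0,0.023,40],[0.13,0.616,0.06,0,0,0.023,40],[0.13,0.616,0,0,0,0.023,40],[0.13,0.616,0,0,0,0.023,40],[0.13,0.616,0,0,0,0.023,40]]'
python3 - <<'E'
from h import *
e=np.array([-.148,.989]); o=np.array([.5587,.0707])
to("t",*(o+.055*e),.1085,8.5)
E
```

```text
t: 11.95
ee_pos: [0.5476, 0.1249, 0.1468]
orientation: [-2.052, -2.374, 0.005]
wrist_force: [-0.3, -0.7, -0.7]
grip_width: 0.0443
grasp_force: 61.8
t [ 0.004   0.0003 -0.0511] [-0.     -0.0008  0.0005]
```

```bash
python3 -m crank '[[0.004,0,-0.03,0,0,0,40],[0.004,0,-0.045,0,0,0,40],[0.004,0,-0.051,0,0,0,40],[0.004,0,-0.051,0,0,0,40],[0.004,0,-0.051,0,0,0,52],[0.004,0,-0.051,0,0,0,56],[0.004,0,-0.051,0,0,0,56],[0.004,0,-0.051,0,0,0,56],[0.004,0,-0.02,0,0,0,56],[0.004,0,0.04,0,0,0,56],[0.004,0,0.10,0,0,0,60],[0.004,-0.2,0.10,0,0,0,60],[0.004,-0.2,0.10,0,0,0,60],[0.004,-0.2,0.10,0,0,0,60],[0.004,-0.4,0.10,0,0,-0.02,60],[0.004,-0.4,0.10,0,0,-0.02,60],[0.004,-0.4,0.10,0,0,-0.02,60],[0.004,-0.4,0.10,0,0,-0.02,60]]'
cat > look.py <<'E'
from h import *
for n in("top","scene","wrist"):
    i,d=camera(n); save("last_"+n,i)
    for m in nets.masks_of("bearing",n)[:8]:
        if m["score"]<.3: continue
        v,u=np.nonzero(m["region"]); c=(u.mean(),v.mean()); q=at_z(n,c,.012)
        if q[1]>-.05: q=at_z(n,c,.045)
        print(n,round(m["score"],2),len(u),np.round(q,4),i[v,u].mean(0).round())
E
python3 look.py
```

```text
t: 13.75
ee_pos: [0.5521, -0.18, 0.224]
orientation: [2.203, 2.235, -0.001]
wrist_force: [-0.1, 1.1, -0.4]
grip_width: 0.06
grasp_force: 0.0
top 0.86 331 [ 0.332  -0.4213  0.012 ] [197. 199.  56.]
top 0.71 274 [ 0.5804 -0.331   0.012 ] [123. 126. 123.]
top 0.67 317 [0.5527 0.1273 0.045 ] [121. 125. 132.]
top 0.53 187 [ 0.5011 -0.2335  0.012 ] [149.  89. 167.]
scene 0.78 513 [ 0.6504 -0.232   0.012 ] [121. 122. 122.]
scene 0.7 610 [ 0.3305 -0.4241  0.012 ] [196. 190.  69.]
scene 0.66 228 [0.5519 0.1249 0.045 ] [113. 115. 117.]
scene 0.56 456 [ 0.5048 -0.2316  0.012 ] [139.  78. 157.]
wrist 0.91 2455 [ 0.6513 -0.2239  0.012 ] [77. 80. 79.]
wrist 0.82 2707 [ 0.5069 -0.2267  0.012 ] [ 98.  47. 114.]
wrist 0.58 2289 [ 0.5805 -0.3271  0.012 ] [70. 73. 72.]
```

```bash
python3 -c "
from h import *
to('b1',.6505,-.228,.0725,0)"
```

```text
b1 [ 0.1312 -0.0745 -0.2009] [-0.0002 -0.0001 -0.0037]
```

```bash
python3 -m crank '[[0.131,-0.0745,0,0,0,-0.003,58],[0.131,-0.0745,0,0,0,-0.003,58],[0.131,-0.0745,-0.06,0,0,-0.003,58],[0.131,-0.0745,-0.12,0,0,-0.003,58],[0.131,-0.0745,-0.17,0,0,-0.003,58],[0.131,-0.0745,-0.193,0,0,-0.003,58],[0.131,-0.0745,-0.2,0,0,-0.003,58],[0.131,-0.0745,-0.2,0,0,-0.003,58],[0.131,-0.0745,-0.2,0,0,-0.003,40],[0.131,-0.0745,-0.2,0,0,-0.003,40],[0.131,-0.0745,-0.2,0,0,-0.003,40],[0.131,-0.0745,-0.2,0,0,-0.003,40],[0.131,-0.0745,-0.2,0,0,-0.003,40],[0.131,-0.0745,-0.19,0,0,-0.003,40],[0.131,-0.0745,-0.14,0,0,-0.003,40],[0.131,-0.0745,-0.08,0,0,-0.003,40],[0.131,-0.0745,-0.04,0,0,-0.003,40],[0.131,-0.0745,-0.04,0,0,-0.003,40]]'
python3 - <<'E'
from h import *
to("t",.5587,.0707,.1085,8.5)
E
```

```text
t: 15.85
ee_pos: [0.6536, -0.2313, 0.201]
orientation: [2.21, 2.216, 0.007]
wrist_force: [0.9, -0.6, -0.3]
grip_width: 0.044
grasp_force: 61.5
t [-0.1265  0.4027 -0.1233] [0.0007 0.0019 0.0232]
```

```bash
python3 -m crank '[[-0.1265,0.403,0,0,0.001,0.023,40],[-0.1265,0.403,0,0,0.001,0.023,40],[-0.1265,0.403,0,0,0.001,0.023,40],[-0.1265,0.403,0,0,0.001,0.023,40],[-0.1265,0.403,0,0,0.001,0.023,40],[-0.1265,0.403,0,0,0.001,0.023,40],[-0.1265,0.403,0,0,0.001,0.023,40],[-0.1265,0.403,0,0,0.001,0.023,40],[-0.1265,0.403,-0.07,0,0.001,0.023,40],[-0.1265,0.403,-0.07,0,0.001,0.023,40],[-0.1265,0.403,-0.07,0,0.001,0.023,40]]'
python3 - <<'E'
from h import *
to("t",.5587,.0707,.1085,8.5)
E
```

```text
t: 16.95
ee_pos: [0.5543, 0.0714, 0.1389]
orientation: [-2.048, -2.371, 0.012]
wrist_force: [0.0, -0.2, -0.2]
grip_width: 0.0441
grasp_force: 61.7
t [ 0.0058 -0.0009 -0.0405] [ 0.     -0.0018  0.0004]
```

```bash
python3 -m crank '[[0.004,0,-0.02,0,-0.001,0,40],[0.004,0,-0.03,0,-0.001,0,40],[0.004,0,-0.036,0,-0.001,0,40],[0.004,0,-0.039,0,-0.001,0,40],[0.004,0,-0.040,0,-0.001,0,40],[0.004,0,-0.040,0,-0.001,0,52],[0.004,0,-0.040,0,-0.001,0,56],[0.004,0,-0.040,0,-0.001,0,56],[0.004,0,-0.040,0,-0.001,0,56],[0.004,0,-0.02,0,-0.001,0,56],[0.004,0,0.04,0,-0.001,0,56],[0.004,0,0.10,0,-0.001,0,60],[0.004,-0.3,0.10,0,-0.001,0,60],[0.004,-0.3,0.10,0,-0.001,0,60],[0.004,-0.3,0.10,0,-0.001,-0.023,60],[0.004,-0.3,0.10,0,-0.001,-0.023,60],[0.004,-0.3,0.10,0,-0.001,-0.023,60],[0.004,-0.3,0.10,0,-0.001,-0.023,60],[0.004,-0.3,0.10,0,-0.001,-0.023,60]]'
python3 look.py; python3 -c "
from h import *
to('b2',.5805,-.330,.0725,0)"
```

```text
t: 18.85
ee_pos: [0.5585, -0.1527, 0.2166]
orientation: [-2.22, -2.223, -0.002]
wrist_force: [0.2, 1.0, -0.6]
grip_width: 0.0598
grasp_force: 0.0
top 0.89 345 [ 0.3294 -0.4216  0.012 ] [198. 201.  56.]
top 0.78 291 [0.5575 0.073  0.045 ] [117. 121. 127.]
top 0.68 289 [ 0.5032 -0.23    0.012 ] [163.  99. 179.]
top 0.61 294 [0.5513 0.1275 0.045 ] [116. 120. 126.]
top 0.57 268 [ 0.5791 -0.3312  0.012 ] [120. 123. 122.]
scene 0.82 242 [0.5527 0.1259 0.045 ] [117. 120. 123.]
scene 0.76 563 [ 0.3307 -0.4242  0.012 ] [202. 195.  67.]
scene 0.61 238 [0.5617 0.0711 0.045 ] [116. 118. 121.]
scene 0.61 430 [ 0.5053 -0.2314  0.012 ] [137.  75. 157.]
scene 0.55 568 [ 0.5806 -0.3338  0.012 ] [119. 121. 122.]
wrist 0.64 1951 [ 0.512  -0.2276  0.012 ] [ 98.  46. 115.]
wrist 0.56 1107 [ 0.5779 -0.3154  0.012 ] [78. 79. 76.]
b2 [ 0.0292 -0.2386 -0.1911] [-0.0001 -0.     -0.0007]
```

```bash
python3 -m crank '[[0.0285,-0.239,0,0,0,0,58],[0.0285,-0.239,0,0,0,0,58],[0.0285,-0.239,0,0,0,0,58],[0.0285,-0.239,0,0,0,0,58],[0.0285,-0.239,-0.06,0,0,0,58],[0.0285,-0.239,-0.12,0,0,0,58],[0.0285,-0.239,-0.17,0,0,0,58],[0.0285,-0.239,-0.185,0,0,0,58],[0.0285,-0.239,-0.19,0,0,0,58],[0.0285,-0.239,-0.19,0,0,0,58],[0.0285,-0.239,-0.19,0,0,0,40],[0.0285,-0.239,-0.19,0,0,0,40],[0.0285,-0.239,-0.19,0,0,0,40],[0.0285,-0.239,-0.19,0,0,0,40],[0.0285,-0.239,-0.19,0,0,0,40],[0.0285,-0.239,-0.18,0,0,0,40],[0.0285,-0.239,-0.13,0,0,0,40],[0.0285,-0.239,-0.07,0,0,0,40],[0.0285,-0.239,-0.03,0,0,0,40],[0.0285,-0.239,-0.03,0,0,0,40]]'
python3 - <<'E'
from h import *
to("t",.5668,.0163,.1085,8.5)
E
```

```text
t: 21.15
ee_pos: [0.5828, -0.3338, 0.2009]
orientation: [2.209, 2.215, 0.004]
wrist_force: [0.5, -0.5, -1.4]
grip_width: 0.0442
grasp_force: 61.5
t [-0.0213  0.4668 -0.1232] [0.001  0.0018 0.0232]
```

```bash
python3 -m crank '[[-0.0213,0.467,0,0,0.001,0.023,40],[-0.0213,0.467,0,0,0.001,0.023,40],[-0.0213,0.467,0,0,0.001,0.023,40],[-0.0213,0.467,0,0,0.001,0.023,40],[-0.0213,0.467,0,0,0.001,0.023,40],[-0.0213,0.467,0,0,0.001,0.023,40],[-0.0213,0.467,0,0,0.001,0.023,40],[-0.0213,0.467,0,0,0.001,0.023,40],[-0.0213,0.467,0,0,0.001,0.023,40],[-0.0213,0.467,-0.06,0,0.001,0.023,40],[-0.0213,0.467,-0.06,0,0.001,0.023,40],[-0.0213,0.467,-0.06,0,0.001,0.023,40],[-0.0213,0.467,-0.06,0,0.001,0.023,40]]'
python3 - <<'E'
from h import *
to("t",.5668,.0163,.1085,8.5)
E
```

```text
t: 22.45
ee_pos: [0.5649, 0.0174, 0.1495]
orientation: [-2.052, -2.375, 0.004]
wrist_force: [0.4, -0.4, -0.5]
grip_width: 0.044
grasp_force: 61.7
t [ 0.0025 -0.0015 -0.0546] [ 0.     -0.0007  0.0005]
```

```bash
python3 -m crank '[[0.0025,-0.0015,-0.03,0,0,0,40],[0.0025,-0.0015,-0.045,0,0,0,40],[0.0025,-0.0015,-0.051,0,0,0,40],[0.0025,-0.0015,-0.054,0,0,0,40],[0.0025,-0.0015,-0.054,0,0,0,40],[0.0025,-0.0015,-0.054,0,0,0,52],[0.0025,-0.0015,-0.054,0,0,0,56],[0.0025,-0.0015,-0.054,0,0,0,56],[0.0025,-0.0015,-0.054,0,0,0,56],[0.0025,-0.0015,-0.02,0,0,0,56],[0.0025,-0.0015,0.04,0,0,0,56],[0.0025,-0.0015,0.10,0,0,0,50],[0.0025,-0.2,0.10,0,0,0,40],[0.0025,-0.2,0.10,0,0,0,40],[0.0025,-0.2,0.10,0,0,0,40],[0.0025,-0.2,0.10,0,0,0,40],[0.0025,-0.2,0.10,0,0,0,40],[0.0025,-0.2,0.10,0,0,0,40]]'
python3 look.py
python3 - <<'E'
from h import *
for n in("top","scene","wrist"):
    i,d=camera(n); P=cloud(n,d)
    for x in nets.pinpoint("tray_handle",n)[:1]: print(n,x["score"],x["centre"],at_z(n,x["centre"],.064))
    m=(P[...,2]>.078)&(P[...,2]<.092)&(P[...,1]<.1)&(P[...,1]>-.07)&(P[...,0]<.72)&(P[...,0]>.4)
    if m.sum()>20: print("plate",m.sum(),cv2.minAreaRect(P[m][:,:2].astype(np.float32)))
i,d=camera("top"); save("t5",cv2.resize(i[140:310,110:350],None,fx=3,fy=3,interpolation=cv2.INTER_CUBIC))
E
```

```text
t: 24.25
ee_pos: [0.5656, -0.1305, 0.2229]
orientation: [-2.048, -2.374, 0.006]
wrist_force: [-0.3, 1.0, -0.0]
grip_width: 0.0404
grasp_force: 0.0
top 0.85 294 [0.5521 0.1267 0.045 ] [116. 120. 126.]
top 0.84 313 [0.5592 0.0736 0.045 ] [122. 127. 133.]
top 0.63 257 [ 0.5038 -0.2303  0.012 ] [159.  91. 179.]
top 0.58 41 [0.573  0.0329 0.045 ] [132. 137. 144.]
top 0.55 326 [ 0.3305 -0.4225  0.012 ] [203. 206.  55.]
scene 0.98 621 [ 0.3314 -0.4246  0.012 ] [194. 188.  69.]
scene 0.67 206 [0.5566 0.1266 0.045 ] [120. 122. 125.]
scene 0.64 102 [0.563  0.0307 0.045 ] [113. 116. 120.]
scene 0.61 224 [0.5635 0.07   0.045 ] [117. 120. 122.]
wrist 0.85 2259 [0.567  0.0027 0.045 ] [103. 107. 107.]
wrist 0.66 801 [ 0.4927 -0.2212  0.012 ] [111.  50. 131.]
wrist 0.36 2569 [ 0.7093 -0.134   0.012 ] [46. 48. 50.]
top 0.77 [317.0, 205.8] [ 0.5850311  -0.08190881  0.064     ]
plate 30 ((0.6293417811393738, -0.016667965799570084), (0.12410261482000351, 0.003723764792084694), 8.273897171020508)
scene 0.65 [348.6, 283.7] [ 0.58042302 -0.08492533  0.064     ]
plate 343 ((0.5729250907897949, -0.02495112642645836), (0.2338741570711136, 0.006965033244341612), 8.480635643005371)
wrist 0.84 [358.4, 173.2] [ 0.58152821 -0.08304034  0.064     ]
plate 5047 ((0.5731781721115112, -0.025589635595679283), (0.2350873053073883, 0.004412260837852955), 8.578083992004395)
```

View pics/t5.png

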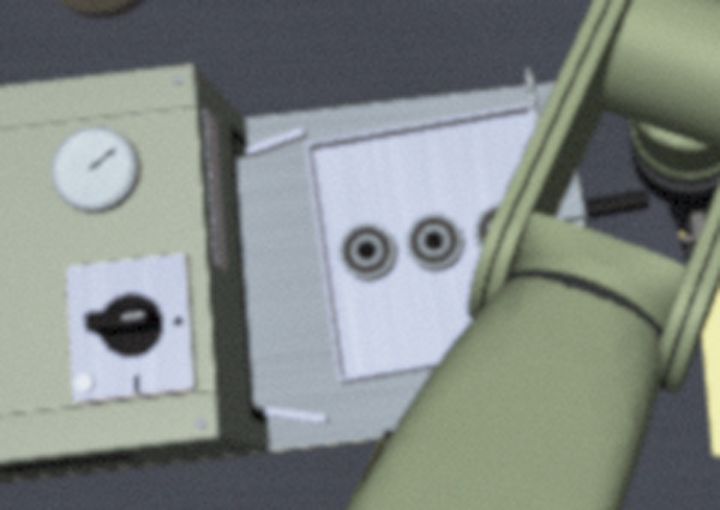

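All three bearings lie flat and separate in the tray at (367,250), (434,241) and (490,230), with the last partly behind the arm. Next I'll refine the oven pose and grip the handle.

```bash
python3 -m crank '[[0.021,0.065,0,0,0,0,40],[0.021,0.065,-0.05,0,0,0,40],[0.021,0.065,-0.10,0,0,0,40],[0.021,0.065,-0.13,0,0,0,40],[0.021,0.065,-0.13,0,0,0,40],[0.021,0.065,-0.13,0,0,0,40]]'
python3 - <<'E'
from h import *
to("handle",.5814,-.0816,.117,8.5)
for n in("top","scene"):
    i,d=camera(n); P=cloud(n,d)
    m=(P[...,2]>.172)&(P[...,2]<.188)&(P[...,1]>.205)&(P[...,1]<.48)&(P[...,0]>.35)&(P[...,0]<.70)
    r=cv2.minAreaRect(P[m][:,:2].astype(np.float32)); print(n,m.sum(),r)
    # front-edge line
    for x in nets.pinpoint("mouth",n)[:1]: print("mouth",x["score"],at_z(n,x["centre"],.03))
E
```

```text
t: 25.5
ee_pos: [0.5817, -0.0827, 0.1259]
orientation: [-2.049, -2.375, 0.006]
wrist_force: [0.2, -0.4, 0.5]
grip_width: 0.0401
grasp_force: 0.0
handle [-0.0004  0.0015 -0.0119] [-0.0001 -0.001   0.0002]
top 11309 ((0.5223084092140198, 0.339579701423645), (0.2817273736000061, 0.24333477020263672), 5.08685827255249)
mouth 0.78 [0.53860081 0.2136845  0.03      ]
scene 2850 ((0.5486800670623779, 0.3408060073852539), (0.22395165264606476, 0.24802260100841522), 5.224775791168213)
mouth 0.8 [0.52099752 0.22773141 0.03      ]
```

```bash
python3 -m crank '[[0,0.0015,-0.006,0,-0.001,0,40],[0,0.0015,-0.012,0,-0.001,0,40],[0,0.0015,-0.012,0,-0.001,0,5],[0,0.0015,-0.012,0,-0.001,0,5],[0,0.0015,-0.012,0,-0.001,0,5],[0,0.0015,-0.012,0,-0.001,0,5],[0,0.0015,-0.012,0,-0.001,0,5],[0,0.0015,-0.012,0,-0.001,0,5],[0,0.0015,-0.012,0,-0.001,0,5],[0,0.0015,-0.012,0,-0.001,0,5]]'
python3 - <<'E'
from h import *
s=bot.state(); p=s["ee_pos"]; print(p)
a=np.radians(5.1); e=np.array([-np.sin(a),np.cos(a)]); f=np.array([-np.cos(a),-np.sin(a)]); M=np.array([.5327,.22])
t=np.array([-.148,.989]); h=np.array([.5814,-.0816]); o=h+.154*t; r=o-M
print("tray in oven",r@e,r@f)
z=p[2]
off=p[:2]-h
for X in(-.151,-.10,-.05,0,.05,.085,.095,.097):
    q=M+(X-.154)*e; to(X,*q,z,5.1)
E
```

```text
t: 26.7
ee_pos: [0.5813, -0.0814, 0.1166]
orientation: [-2.052, -2.378, 0.0]
wrist_force: [-1.4, 0.1, -1.1]
grip_width: 0.013
grasp_force: 58.9
[ 0.58129271 -0.08136268  0.11657414]
tray in oven -0.15100602826265122 -0.01253404676628374
-0.151 [-0.0286 -0.0032  0.    ] [-0.0001 -0.0001 -0.0093]
-0.1 [-0.0347  0.0645  0.    ] [-0.0001 -0.0001 -0.0093]
-0.05 [-0.0406  0.1309  0.    ] [-0.0001 -0.0001 -0.0093]
0 [-0.0465  0.1973  0.    ] [-0.0001 -0.0001 -0.0093]
0.05 [-0.0525  0.2637  0.    ] [-0.0001 -0.0001 -0.0093]
0.085 [-0.0566  0.3102  0.    ] [-0.0001 -0.0001 -0.0093]
0.095 [-0.0578  0.3235  0.    ] [-0.0001 -0.0001 -0.0093]
0.097 [-0.058   0.3261  0.    ] [-0.0001 -0.0001 -0.0093]
```

The handle is gripped at 13 mm. First I'll align the tray outside the mouth and check.

```bash
python3 -m crank '[[-0.007,-0.001,0,0,0,-0.002,5],[-0.014,-0.002,0,0,0,-0.004,5],[-0.021,-0.003,0,0,0,-0.006,5],[-0.0286,-0.003,0,0,0,-0.008,5],[-0.0286,-0.003,0,0,0,-0.0093,5],[-0.0286,-0.003,0,0,0,-0.0093,5],[-0.0286,-0.003,0,0,0,-0.0093,5]]'
cat > trayfit.py <<'E'
from h import *
a=np.radians(5.1); e=np.array([-np.sin(a),np.cos(a)]); f=np.array([-np.cos(a),-np.sin(a)]); M=np.array([.5327,.22])
s=bot.state(); z=s["ee_pos"][2]; print("grip oven",(s["ee_pos"][:2]-M)@e,(s["ee_pos"][:2]-M)@f,s["wrist_force"])
for n in("top","scene","wrist"):
    i,d=camera(n); save("tf_"+n,i); P=cloud(n,d); Q=np.stack([(P[...,:2]-M)@e,(P[...,:2]-M)@f],-1)
    m=(P[...,2]>.079)&(P[...,2]<.09)&(Q[...,0]<.0)&(Q[...,0]>-.29)&(abs(Q[...,1])<.135)
    m&=~((abs(Q[...,1])<.065)&(Q[...,0]<(s["ee_pos"][:2]-M)@e+.04))
    if m.sum()<15: print(n,"few");continue
    q=Q[m]; c=np.polyfit(q[:,1],q[:,0],1); print(n,m.sum(),"plate x at y0",round(c[1],4),"yaw",round(-c[0],4),"y range",np.percentile(q[:,1],[1,99]).round(4))
for X in(-.151,-.10,-.05,0,.05,.085,.095,.097):
    q=M+(X-.154)*e; to(X,*q,z,5.1)
E
python3 trayfit.py
```

```text
t: 27.4
ee_pos: [0.5598, -0.0839, 0.1167]
orientation: [-2.12, -2.318, 0.001]
wrist_force: [1.0, -1.0, -3.2]
grip_width: 0.013
grasp_force: 58.7
grip oven -0.30508394795091426 1.458646276460076e-05 [ 1.04027707 -0.99699367 -3.1957127 ]
top 159 plate x at y0 -0.0697 yaw -0.2138 y range [-0.129   0.1327]
scene 234 plate x at y0 -0.1787 yaw 0.1465 y range [-0.125   0.1174]
wrist 11177 plate x at y0 -0.2481 yaw -0.0036 y range [-0.0824  0.0814]
-0.151 [-0.0003  0.     -0.    ] [ 0.     -0.0001 -0.    ]
-0.1 [-0.0063  0.0678 -0.    ] [ 0.     -0.0001 -0.    ]
-0.05 [-0.0123  0.1342 -0.    ] [ 0.     -0.0001 -0.    ]
0 [-0.0182  0.2006 -0.    ] [ 0.     -0.0001 -0.    ]
0.05 [-0.0241  0.267  -0.    ] [ 0.     -0.0001 -0.    ]
0.085 [-0.0283  0.3135 -0.    ] [ 0.     -0.0001 -0.    ]
0.095 [-0.0294  0.3267 -0.    ] [ 0.     -0.0001 -0.    ]
0.097 [-0.0297  0.3294 -0.    ] [ 0.     -0.0001 -0.    ]
```

Aligned: the wrist view gives yaw of about 0. Sliding in partway.

```bash
python3 -m crank '[[-0.0015,0.02,0,0,0,0,5],[-0.0036,0.04,0,0,0,0,5],[-0.0054,0.06,0,0,0,0,5],[-0.0072,0.08,0,0,0,0,5],[-0.009,0.1,0,0,0,0,5],[-0.0108,0.12,0,0,0,0,5],[-0.0126,0.14,0,0,0,0,5],[-0.0144,0.16,0,0,0,0,5],[-0.0162,0.18,0,0,0,0,5],[-0.0182,0.2,0,0,0,0,5],[-0.0182,0.2,0,0,0,0,5],[-0.0182,0.2,0,0,0,0,5]]'
python3 trayfit.py
```

```text
t: 28.75
ee_pos: [0.5459, 0.068, 0.1165]
orientation: [-2.118, -2.317, -0.002]
wrist_force: [0.4, 2.7, -2.4]
grip_width: 0.0131
grasp_force: 58.7
grip oven -0.1526004362118531 0.0003313748860664893 [ 0.40174649  2.69000427 -2.41396765]
top 67 plate x at y0 -0.0821 yaw 0.8691 y range [-0.1316  0.0257]
scene 224 plate x at y0 -0.0631 yaw -0.0134 y range [-0.1287  0.1234]
wrist 11095 plate x at y0 -0.097 yaw 0.0008 y range [-0.0818  0.0819]
-0.151 [ 0.0183 -0.2005 -0.    ] [-0.0002 -0.0001  0.0001]
-0.1 [ 0.0122 -0.1328 -0.    ] [-0.0002 -0.0001  0.0001]
-0.05 [ 0.0063 -0.0664 -0.    ] [-0.0002 -0.0001  0.0001]
0 [ 0.0004  0.     -0.    ] [-0.0002 -0.0001  0.0001]
0.05 [-0.0056  0.0664 -0.    ] [-0.0002 -0.0001  0.0001]
0.085 [-0.0097  0.1129 -0.    ] [-0.0002 -0.0001  0.0001]
0.095 [-0.0109  0.1262 -0.    ] [-0.0002 -0.0001  0.0001]
0.097 [-0.0111  0.1289 -0.    ] [-0.0002 -0.0001  0.0001]
```

```bash
python3 -m crank '[[-0.0018,0.02,0,0,0,0,5],[-0.0036,0.04,0,0,0,0,5],[-0.0054,0.06,0,0,0,0,5],[-0.0072,0.08,0,0,0,0,5],[-0.009,0.1,0,0,0,0,5],[-0.0097,0.113,0,0,0,0,5],[-0.0097,0.113,0,0,0,0,5]]'
python3 -m crank '[[-0.0003,0.004,0,0,0,0,5],[-0.0006,0.008,0,0,0,0,5],[-0.0009,0.011,0,0,0,0,5],[-0.001,0.013,0,0,0,0,5],[-0.001,0.013,0,0,0,0,5]]'
python3 trayfit.py | head -4
```

```text
t: 29.6
ee_pos: [0.5386, 0.1536, 0.1166]
orientation: [-2.117, -2.318, -0.002]
wrist_force: [-0.3, 3.2, -3.3]
grip_width: 0.0131
grasp_force: 58.5
t: 30.1
ee_pos: [0.5384, 0.1607, 0.1167]
orientation: [-2.121, -2.317, -0.0]
wrist_force: [0.3, -2.0, -3.6]
grip_width: 0.0132
grasp_force: 58.7
grip oven -0.05959333288888512 -0.0004100477243782933 [ 0.29124011 -2.03249276 -3.57700578]
top 25 plate x at y0 -0.0025 yaw 0.0187 y range [-0.1333  0.0222]
scene 167 plate x at y0 -0.0032 yaw -0.0008 y range [-0.1292  0.1269]
wrist 11640 plate x at y0 -0.0025 yaw 0.0006 y range [-0.0818  0.0804]
```

```bash
python3 -m crank '[[0,0.002,0,0,0,0,5],[-0.0003,0.004,0,0,0,0,5],[-0.0005,0.006,0,0,0,0,5],[-0.0005,0.006,0,0,0,0,5],[-0.0005,0.006,0,0,0,0,5]]'
python3 trayfit.py | head -4
```

```text
t: 30.75
ee_pos: [0.5384, 0.1619, 0.1167]
orientation: [2.117, 2.315, -0.007]
wrist_force: [0.3, -16.0, -1.8]
grip_width: 0.0129
grasp_force: 58.9
grip oven -0.05836253087513945 -0.0005421671483980434 [  0.29704229 -16.01300451  -1.7994771 ]
top 25 plate x at y0 -0.0024 yaw 0.0036 y range [0.0018 0.0217]
scene 159 plate x at y0 -0.0027 yaw 0.0003 y range [-0.1305  0.126 ]
wrist 9625 plate x at y0 -0.0021 yaw 0.0002 y range [-0.0816  0.0802]
```

The force stepped up to 16 N with the plate at the casing, so the tray is home. Releasing and checking.

```bash
python3 -m crank '[[0,-0.004,0,0,0,0,40],[0,-0.004,0,0,0,0,40],[0,-0.004,0,0,0,0,40],[0,-0.004,0,0,0,0,40],[0,-0.004,0,0,0,0,40],[0,-0.01,0.05,0,0,0,40],[0,-0.03,0.10,0,0,0,40],[0,-0.03,0.16,0,0,0,40],[0,-0.03,0.22,0,0,0,40],[0,-0.03,0.28,0,0,0,40],[0,-0.2,0.28,0,0,0,40],[0,-0.2,0.28,0,0,0,40],[0,-0.2,0.28,0,0,0,40],[0,-0.2,0.28,0,0,0,40],[0,-0.2,0.28,0,0,0,40]]'
python3 - <<'E'
from h import *
a=np.radians(5.1); e=np.array([-np.sin(a),np.cos(a)]); f=np.array([-np.cos(a),-np.sin(a)]); M=np.array([.5327,.22])
im=[]
for n in("top","scene","wrist"):
    i,d=camera(n); P=cloud(n,d); Q=np.stack([(P[...,:2]-M)@e,(P[...,:2]-M)@f],-1)
    m=(P[...,2]>.06)&(P[...,2]<.09)&(Q[...,0]<.0)&(Q[...,0]>-.03)&(abs(Q[...,1])<.13)
    if m.sum(): print(n,"plate",m.sum(),np.percentile(Q[m][:,0],[2,10,50,90]).round(4))
    for x in nets.pinpoint("tray_handle",n)[:1]: print("handle",x["score"],(at_z(n,x["centre"],.064)[:2]-M)@e)
    for m in nets.masks_of("switch_grip",n)[:1]:
        v,u=np.nonzero(m["region"]); print("sw",m["score"],m["box"],at_z(n,(u.mean(),v.mean()),.22))
    m=(P[...,2]>.222)&(P[...,2]<.24)&(abs(P[...,1]-.265)<.05)&(abs(P[...,0]-.475)<.05)
    if m.sum()>20: print(n,"knob",m.sum(),cv2.minAreaRect(P[m][:,:2].astype(np.float32)))
    im.append(i)
save("home",cv2.resize(im[1][80:320,240:480],None,fx=2.4,fy=2.4,interpolation=cv2.INTER_CUBIC))
E
```

```text
t: 32.4
ee_pos: [0.538, 0.0152, 0.3268]
orientation: [-2.122, -2.316, -0.001]
wrist_force: [0.3, 0.1, -0.1]
grip_width: 0.0401
grasp_force: 0.0
top plate 10 [-0.0024 -0.002  -0.0014 -0.0005]
handle 0.49 -0.056889740868333045
sw 0.96 [136.4, 238.4, 163.2, 259.3] [0.4710592  0.26218631 0.22      ]
top knob 148 ((0.47280627489089966, 0.2654498517513275), (0.014449173584580421, 0.04252428188920021), 5.030386924743652)
scene plate 866 [-0.0153 -0.0057 -0.0029 -0.0008]
handle 0.97 -0.06749932544359057
handle 0.57 -0.06085309094973429
sw 0.31 [438.8, 326.8, 479.5, 365.8] [ 0.61224048 -0.01269684  0.22      ]
```

View pics/home.png

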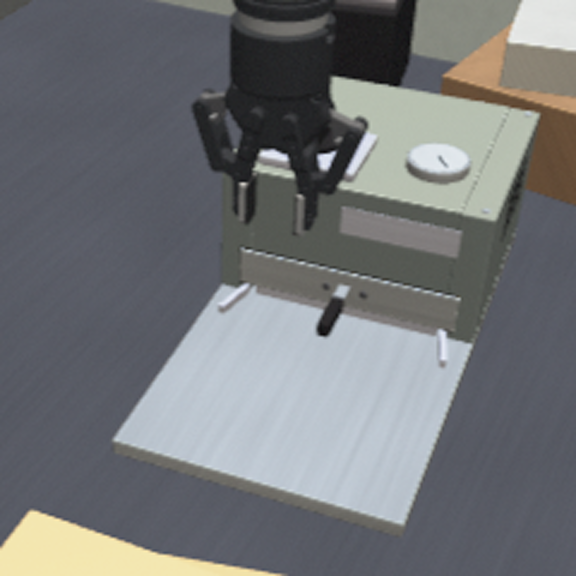

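The tray is home: the front plate lies flat against the casing with the handle at (333,310). Moving over the switch.

```bash
python3 -c "
from h import *
to('sw',.4728,.2654,.279,5.1)"
```

```text
sw [-0.087   0.3326 -0.0636] [-0.0001 -0.     -0.0001]
```

```bash
python3 -m crank '[[-0.087,0.3326,0.03,0,0,0,40],[-0.087,0.3326,0.03,0,0,0,40],[-0.087,0.3326,0.03,0,0,0,40],[-0.087,0.3326,0.03,0,0,0,40],[-0.087,0.3326,0.03,0,0,0,40],[-0.087,0.3326,0.03,0,0,0,40],[-0.087,0.3326,0.03,0,0,0,40],[-0.087,0.3326,0.03,0,0,0,40],[-0.087,0.3326,0.03,0,0,0,40]]'
python3 - <<'E'
from h import *
to('sw',.4728,.2654,.279,5.1)
i,d=camera("wrist"); save("w6",i); P=cloud("wrist",d)
m=(P[...,2]>.222)&(P[...,2]<.24)&(abs(P[...,1]-.265)<.04)&(abs(P[...,0]-.475)<.04)
if m.sum()>20: print("knob",m.sum(),cv2.minAreaRect(P[m][:,:2].astype(np.float32)))
E
```

```text
t: 33.75
ee_pos: [0.4732, 0.2634, 0.3489]
orientation: [-2.123, -2.316, 0.001]
wrist_force: [-0.2, -0.0, 0.9]
grip_width: 0.0397
grasp_force: 0.0
sw [-0.0006  0.0027 -0.0932] [ 0.0001 -0.0001  0.0004]
knob 2267 ((0.4723321199417114, 0.2668013870716095), (0.01399578619748354, 0.04384228214621544), 5.271067142486572)
```

View pics/w6.png

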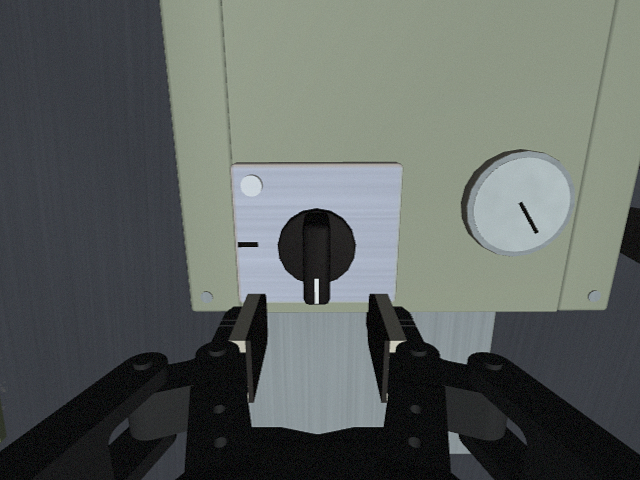

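The knob is at (317,247) with its white line down towards the dot and the on mark to the left at (248,245), so clockwise is right. Descending to grip.

```bash
python3 -m crank '[[-0.001,0.0035,-0.04,0,0,0,40],[-0.001,0.0035,-0.075,0,0,0,40],[-0.001,0.0035,-0.088,0,0,0,40],[-0.001,0.0035,-0.093,0,0,0,40],[-0.001,0.0035,-0.093,0,0,0,40],[-0.001,0.0035,-0.093,0,0,0,5],[-0.001,0.0035,-0.093,0,0,0,5],[-0.001,0.0035,-0.093,0,0,0,5],[-0.001,0.0035,-0.093,0,0,0,5],[-0.001,0.0035,-0.093,0,0,0,5],[-0.001,0.0035,-0.093,0,0,0,5],[-0.001,0.0035,-0.093,0,0,0,5]]'
```

```text
t: 35.0
ee_pos: [0.4723, 0.2675, 0.2813]
orientation: [2.12, 2.318, 0.003]
wrist_force: [-2.9, -0.3, 6.4]
grip_width: 0.013
grasp_force: 60.7
```

```bash
python3 -m crank '[[0,0,0.001,0,0,-0.018,5],[0,0,0.002,0,0,-0.036,5],[0,0,0.002,0,0,-0.054,5],[0,0,0.002,0,0,-0.072,5],[0,0,0.002,0,0,-0.09,5],[0,0,0.002,0,0,-0.108,5],[0,0,0.002,0,0,-0.126,5],[0,0,0.002,0,0,-0.144,5],[0,0,0.002,0,0,-0.162,5],[0,0,0.002,0,0,-0.18,5],[0,0,0.002,0,0,-0.198,5],[0,0,0.002,0,0,-0.216,5],[0,0,0.002,0,0,-0.234,5],[0,0,0.002,0,0,-0.248,5],[0,0,0.002,0,0,-0.25,5],[0,0,0.002,0,0,-0.25,5],[0,0,0.002,0,0,-0.25,5]]'
```

```text
t: 36.7
ee_pos: [0.4731, 0.2666, 0.2814]
orientation: [3.137, 0.141, 0.005]
wrist_force: [3.7, -5.0, -1.3]
grip_width: 0.0129
grasp_force: 59.7
```

```bash
python3 -m crank '[[0,0,0,0,0,0,40],[0,0,0,0,0,0,40],[0,0,0,0,0,0,40],[0,0,0,0,0,0,40],[0,0,0.05,0,0,0,40],[0,0,0.10,0,0,0,40],[0,-0.2,0.16,0,0,0.1,40],[0,-0.2,0.16,0,0,0.1,40],[0,-0.4,0.16,0,0,0.2,40],[0,-0.4,0.16,0,0,0.2,40],[0,-0.5,0.16,0,0,0.2,40],[0,-0.5,0.16,0,0,0.2,40],[0,-0.5,0.16,0,0,0.2,40],[0,-0.5,0.16,0,0,0.2,40],[0,-0.5,0.16,0,0,0.2,40],[0,-0.5,0.16,0,0,0.2,40]]'
python3 - <<'E'
from h import *
a=np.radians(5.1); e=np.array([-np.sin(a),np.cos(a)]); f=np.array([-np.cos(a),-np.sin(a)]); M=np.array([.5327,.22])
i,d=camera("top"); P=cloud("top",d)
m=(P[...,2]>.222)&(P[...,2]<.24)&(abs(P[...,1]-.265)<.05)&(abs(P[...,0]-.475)<.05)
print("knob",m.sum(),cv2.minAreaRect(P[m][:,:2].astype(np.float32)))
j,d=camera("scene"); P=cloud("scene",d); Q=np.stack([(P[...,:2]-M)@e,(P[...,:2]-M)@f],-1)
m=(P[...,2]>.06)&(P[...,2]<.084)&(Q[...,0]<.01)&(Q[...,0]>-.012)&(abs(Q[...,1])<.11)
print("plate",m.sum(),np.percentile(Q[m][:,0],[10,50,90]).round(4))
c=[cv2.resize(i[140:320,50:350],None,fx=2.6,fy=1.6*1.0) if 0 else cv2.resize(i[150:310,60:330],(540,320)), cv2.resize(j[90:300,250:480],(330,301))]
x=np.zeros((590,800,3),np.uint8); x[:320,:540]=c[0]; x[:301,:260]=x[:301,:260]
x=np.zeros((595,790,3),np.uint8); x[:280,:472]=cv2.resize(i[150:310,60:330],(472,280)); x[:280,474:790]=cv2.resize(j[90:300,250:480],(316,280)); x[285:585,:640]=cv2.resize(j[255:480,60:540],(640,300)); save("fin",x)
E
```

```text
t: 38.3
ee_pos: [0.4719, -0.1108, 0.4012]
orientation: [2.458, 1.956, -0.0]
wrist_force: [-0.5, 0.3, 0.4]
grip_width: 0.0398
grasp_force: 0.0
knob 162 ((0.47338050603866577, 0.26589441299438477), (0.044017307460308075, 0.014810902997851372), 6.18819522857666)
plate 681 [-0.0051 -0.0027 -0.0002]
```

View pics/fin.png

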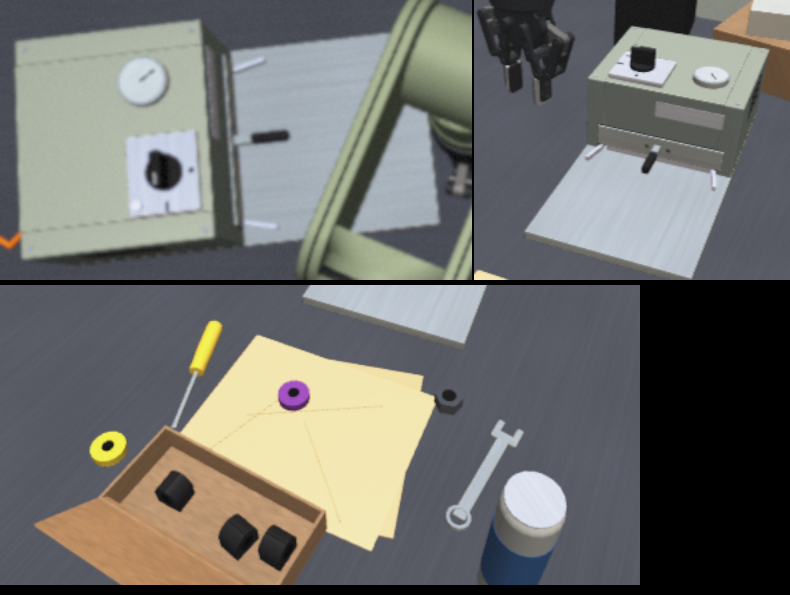

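The knob bar now lies across, at the on mark (165,205). The plate is against the casing, the bush stands in the carton at (175,490), no grey bearing is left on the bench, and the nut and screwdriver are where they were.

```bash
python3 -c "
from bench import bot
print(bot.job_done())"
```

```text
the job is handed in; nothing more can be done
None
```

The job is handed in: the bush is back in its carton, all three bearings lie flat in the tray, the tray is fully home against the casing, the switch is on, and the nut and screwdriver were left alone.

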